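# Take the teal stencil out of its printing bed to be rinsed

## Task

The teal stencil is done printing and needs rinsing. Take it by its wooden grip, slide it forward along its bed until it is fully out from under the metal lip, then lift it and set it down flat, grip upward, on the floor of the white rinse tray; lower it in, do not drop it. Leave the red stencil where it is in its own bed.

Things in the scene. Friction and masses are not known exactly. Their poses are not given: they have to be found in the camera images.
- teal_stencil: Teal plate with dark leaf marks, 110 (x) by 90 (y) by 8 mm, loose, 100-200 g. Origin: centre of its underside; z up, -x forward. On it stands a pale wooden bar grip, 40 mm long (x), 18 mm wide (y), centred at x = -20 mm, y = 0, its top 48 mm above the plate's underside. Starts in the teal bed, its rear (+x) edge 25 to 35 mm under the lip.
- teal_bed: Fixed wooden bed under the teal stencil, 170 (x) by 120 (y) by 20 mm, reaching from x = -95 to 75 mm of its origin (on the table); z up, -x forward, the way out. The plate lies on top, z = 20 mm. Aluminium lip across the rear over x = 23 to 75 mm, underside z = 32, top z = 38 mm, wall behind from x = 63 mm; front and sides open. The red stencil has a like bed.
- red_stencil: Stencil of the same shape and size as the teal one, but red, lying in its own like bed. To be left alone. Origin and axes as for the teal stencil.
- rinse_tray: White open plastic tray, fixed, 170 (x) by 150 (y) by 30 mm high outside, walls and floor 5 mm thick, empty. Origin: centre of its underside; its inner floor is at z = 5 mm; z up.
There are look-alikes about, which are no part of the job. Leave any blue look-alike of the teal_bed alone.

How it is judged:
By the outcome, as a careful person would: the job done as asked, in the order asked, and still so for the second after the job is handed in, with the robot touching nothing.
It also fails if it takes over 40 s, if anything falls off the work surface, if the arm or the gripper's body presses on something with over 40 N, if the wrist force passes 120 N, or if a joint passes its speed limit or range.

## Robot

A 7-joint arm with a two-finger parallel gripper is mounted at the origin on the work surface. World frame = base frame: x ahead of the robot, y to its left, z up, the work surface at z = 0. Lengths are in m, angles in rad, forces in N, time in s.
With the tool pointing down it reaches from about 0.375 to 0.925 m from the base axis. Payload 3.1 kg.
Tool frame: the origin (TCP) lies at the very end of the fingers, on their centre line; the grasp point (between the pads) lies hold_point_z behind it (hold_point_z is the distance from the TCP to the grasp point, in m); z points along the fingers, y is the direction in which the jaws open and shut (so a half turn about z gives the same grasp; the last joint's range is limited). The gripper opens to 85 mm and grips with 20 to 120 N. Pads are 22 mm wide; open, the fingers measure 114 mm over their backs; the gripper's body (76 mm by 85 mm) begins 54 mm behind the grasp point. The pads swing forward as they close: fully open they stand 13 mm farther back than shut.
Start: joints at [1.072, 0.383, 0.044, 1.598, -0.018, 1.161, -0.05], TCP at [0.254, -0.598, 0.231] pointing down, gripper open.
Joint ranges: [-2.61, 2.61], [-0.41, 2.15], [-1.48, 1.57], [0, 2.5], [-1.57, 4.71], [0.05, 1.97], [-2.85, 2.85]. Speed limits (rad/s): [2.79, 2.79, 3.14, 3.14, 3.14, 3.14, 3.14].

## Interface

Orientations are given as a unit quaternion [x, y, z, w].
In Python, from plant import * gives the robot as it stands.
- The arm moves only by the tool play_rows, never from a script. Its argument "commands" is one flat list of numbers, 7 for each row, row after row: the finger opening in cm, from 0 to 8.54, then the shift along the tool's x, y, z in cm, then the turn, a rotation vector about the tool's x, y, z in rad. In form: [jaw, dx, dy, dz, rx, ry, rz, jaw, dx, dy, dz, rx, ry, rz, ...]. A call has 1 to 12 rows; each row is the pose to reach, as a shift and turn from the pose commanded when the call began, along the tool's axes at that moment; what a row does not reach only later rows make up. A row lasts 1/10 s, in which the tool goes at most 50 mm and 8.59 degrees, less where a joint would pass 70% of its speed; a pose out of reach is approached as far as the arm can. A call with a gripper value outside its range is refused whole. The fingers move at their own pace and stop on an object; "newtons" is the grip in N (left out, the last holds). Time passes only in rows, so rows that repeat a pose let the fingers close. It gives the time, the measured TCP pose, the force and the opening at its end, in the units of the state.
- get_obs(): the state, without advancing time (a new reading comes with each control period).
- grab_frame(name): name is "scene" or "top" or "wrist"; returns a dict with "image" (400x640x3 uint8, red, green, blue), "z_map" (400x640 float32, m along the optical axis (not along the pixel's ray), 0 where there is no reading), "vfov" (degrees; the focal length in pixels is half the picture's height over the tangent of half this angle, whatever the lens; pixels are square), "cx", "cy" (the principal point, pixels), "cam_to_world" (4x4, takes a point from camera to world coordinates). Camera axes: x right, y down, z forward; pixel columns grow to the right and rows downward; lengths in m; the calibration is good to about 2 mm. A picture is of the moment at which its call begins.
- job_done(): hands the job in, once; it reports no verdict.
Trained networks look in a picture, given as the dict that the camera call returned (one of the last four; its "shot" number tells which), for a name from the list of things; names that differ only in an ending like _2 or _b are one class to them, and where a whole thing is asked for, a point or a joint stands for the part that bears it (a point fixed in the world has none). Each returns a list of dicts, best first, with "score" (0 to 1); they miss things now and then, are a little off and sometimes report something else, mostly with a low value. They report only what shows in the picture. A call takes as long as a camera call. They do not tell look-alikes from the thing itself.
- look_for(picture, query): "extent" ([left, top, width, height] in pixels, round what is visible of it).
The state is a dict: "time_s": time; "q": joint angles; "qvel": joint speeds; "joint_efforts": joint torques, N m; "position": TCP position; "ee_rot": TCP orientation; "ft_force": force on the tool from outside, world axes, zero at the start; "wrist_torque": the same for the moment, N m; "gripper_width": opening from 0.0 (shut) to 1.0 (fully open).
Only numpy, scipy, OpenCV 4.12 (cv2) and the standard library are available. Lean on these libraries where they do the work, as an engineer would, in place of code of your own. Each camera call takes 0.05 s, during which the arm holds its last target.

## Working session

There is one attempt and no reset: what is moved stays moved. The work goes in short steps, Python scripts to look and compute and a tool call to move; the robot and the scene stay as the last step left them, time stands still between calls to the robot, and variables do not carry over. Pictures are saved under pics/ and viewed, and the job is handed in when it is done.

Besides the shell and the picture viewer there is one more tool, called after "Call:" by a JSON object that holds its "name" and its "arguments", one argument or row to a line. play_rows: Moves the arm, as the interface text tells. Its arguments: {"type":"object","properties":{"commands":{"type":"array"},"newtons":{"type":"number"}},"required":["commands"]}

```bash
mkdir -p pics; ls
cat > h.py <<'E'
from plant import *
import numpy as np, cv2
def save(p,n): cv2.imwrite('pics/'+n+'.png',cv2.cvtColor(p['image'],cv2.COLOR_RGB2BGR))
def world(p):
    z=p['z_map'];h,w=z.shape;f=h/2/np.tan(np.radians(p['vfov'])/2)
    u,v=np.meshgrid(np.arange(w),np.arange(h))
    P=np.stack([(u-p['cx'])/f*z,(v-p['cy'])/f*z,z,np.ones_like(z)],-1)
    return (P@np.array(p['cam_to_world']).T)[...,:3]
E
python3 - <<'E'
from h import *
for n in ['scene','top']:
    p=grab_frame(n);save(p,n+'0');print(n,p['shot'],p['vfov'],np.round(p['cam_to_world'],3).tolist())
    for q in ['teal_stencil','teal_bed','red_stencil','rinse_tray']:
        print(q,[(np.round(d['extent']).tolist(),round(d['score'],2)) for d in look_for(p,q)])
o=get_obs();print(o)
import plant;print([x for x in dir(plant) if x[0]!='_'])
E
```

```text
pics
scene 1 46.27387012233815 [[-0.495, 0.632, -0.597, 1.073], [0.869, 0.372, -0.326, 0.293], [0.016, -0.68, -0.733, 0.729], [0.0, 0.0, 0.0, 1.0]]
teal_stencil [([154.0, 164.0, 52.0, 38.0], 0.74)]
teal_bed [([126.0, 162.0, 100.0, 66.0], 0.97), ([235.0, 119.0, 72.0, 59.0], 0.9)]
red_stencil [([294.0, 181.0, 52.0, 45.0], 0.81)]
rinse_tray [([414.0, 225.0, 92.0, 104.0], 0.73)]
top 2 48.35421627875881 [[0.013, -0.995, 0.098, 0.409], [-1.0, -0.013, -0.005, 0.022], [0.006, -0.098, -0.995, 1.061], [0.0, 0.0, 0.0, 1.0]]
teal_stencil [([429.0, 137.0, 37.0, 30.0], 0.9)]
teal_bed [([419.0, 113.0, 58.0, 76.0], 0.72), ([375.0, 202.0, 69.0, 84.0], 0.56)]
red_stencil [([306.0, 166.0, 44.0, 39.0], 0.84)]
rinse_tray [([165.0, 148.0, 76.0, 80.0], 0.55)]
{'time_s': 0.5, 'q': array([ 1.0721965 ,  0.38294054,  0.0439048 ,  1.59796485, -0.0179136 ,
        1.16119401, -0.04988482]), 'qvel': array([ 0.00034876,  0.00133911,  0.00057704, -0.00040222,  0.00097837,
        0.00053756,  0.00074389]), 'joint_efforts': array([-8.10531783e-04, -4.32933819e+01,  1.02135077e+00, -2.49573433e+01,
        1.03763299e-02,  3.34685486e-03, -7.41745311e-06]), 'position': array([ 0.25360687, -0.59844892,  0.2312129 ]), 'ee_rot': array([ 9.79982046e-01,  1.99085878e-01,  5.41524008e-07, -5.91291111e-05]), 'ft_force': array([-0.16141009,  0.2400253 , -0.004713  ]), 'wrist_torque': array([ 0.04018514, -0.05013866, -0.05230568]), 'gripper_width': 0.9970909316272946}
['Unreachable', 'get_obs', 'grab_frame', 'hold_point_z', 'job_done', 'look_for']
```

View pics/scene0.png

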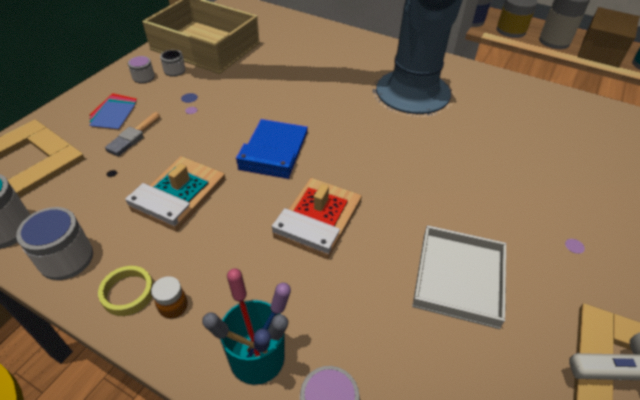

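View pics/top0.png

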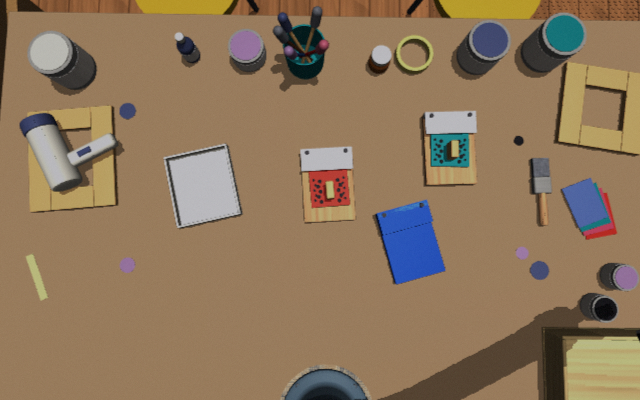

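Run:
```python
from h import *
print(hold_point_z)
p=grab_frame('top');W=world(p)
im=cv2.resize(p['image'][95:300,360:500],None,fx=4,fy=4*0.7*1.0,interpolation=cv2.INTER_CUBIC)
im=cv2.resize(p['image'][95:295,360:500],None,fx=3,fy=3,interpolation=cv2.INTER_CUBIC)
cv2.imwrite('pics/crop1.png',im[...,::-1])
im=cv2.resize(p['image'][120:240,150:360],None,fx=3.8,fy=3.8,interpolation=cv2.INTER_CUBIC)
cv2.imwrite('pics/crop2.png',im[...,::-1])
```

```text
0.0187
```

View pics/crop1.png

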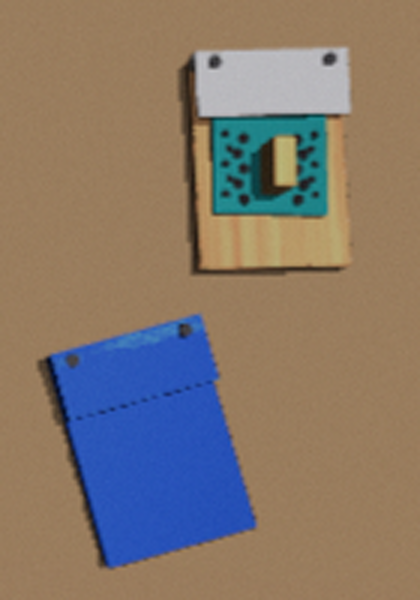

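View pics/crop2.png

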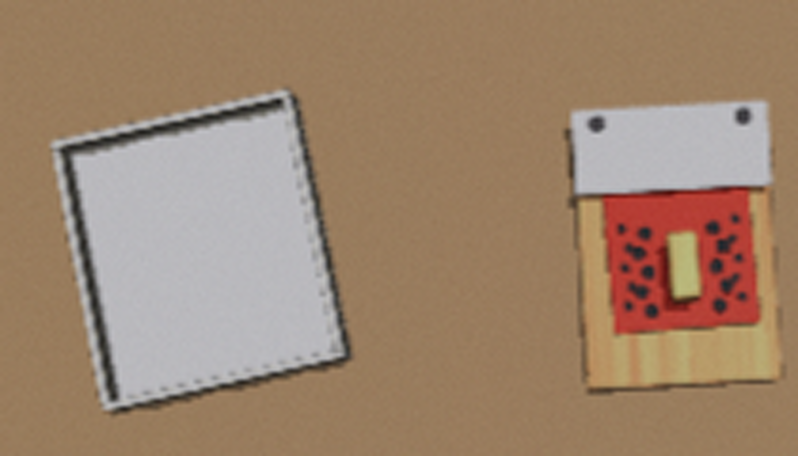

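Run:
```python
from h import *
p=grab_frame('top');W=world(p);im=p['image'];hsv=cv2.cvtColor(im,cv2.COLOR_RGB2HSV)
def rect(mask,name):
    n,l,s,c=cv2.connectedComponentsWithStats(mask.astype(np.uint8)); k=1+np.argmax(s[1:,4]); m=l==k
    pts=W[m]; r=cv2.minAreaRect(pts[:,:2].astype(np.float32)*1000)
    print(name,m.sum(),'z',np.percentile(pts[:,2],[5,50,95]).round(4),'rect',np.round(r[0],1),np.round(r[1],1),round(r[2],2))
    return m
U,V=np.meshgrid(np.arange(640),np.arange(400))
roi=(U>410)&(U<485)&(V>105)&(V<195)
Z=W[...,2]
rect(roi&(Z>.012),'bed all')
rect(roi&(Z>.0335)&(Z<.045)&(V<137),'lip')
rect(roi&(Z>.05),'grip')
teal=roi&(hsv[...,0]>75)&(hsv[...,0]<105)&(hsv[...,1]>120)
rect(teal,'teal')
roi=(U>155)&(U<250)&(V>135)&(V<240)
rect(roi&(Z>.015),'tray all'); rect(roi&(Z<.012)&(hsv[...,1]<60),'floor')
roi=(U>290)&(U<365)&(V>140)&(V<230)
rect(roi&(Z>.012),'redbed');rect(roi&(Z>.05),'redgrip')
for (a,b) in [(455,160),(200,187),(400,230)]: print(W[b,a].round(4))
```

```text
bed all 3789 z [0.018  0.0285 0.0527] rect [ 571.2 -153.8] [195.8 436.5] 18.55
lip 1125 z [0.0352 0.0386 0.0416] rect [ 673.  -283.4] [ 54.7 121.8] 2.47
grip 179 z [0.0542 0.0676 0.071 ] rect [ 605.4 -283.5] [40.2 19.9] 0.25
teal 920 z [0.0251 0.0285 0.0317] rect [ 545.1 -145.3] [103.9 418.5] 25.18
tray all 858 z [0.0171 0.0283 0.0322] rect [515.3 204. ] [371.5 199.2] 87.93
floor 3870 z [0.0018 0.0049 0.0083] rect [519.7 299.8] [159.3 138. ] 13.62
redbed 3764 z [0.0181 0.0284 0.0421] rect [510.3   1.6] [199.1 120.4] 4.18
redgrip 146 z [0.0647 0.0677 0.0706] rect [468.    3.8] [ 22.5 121.3] 83.37
[ 0.5864 -0.2978  0.0251]
[0.5168 0.3053 0.0033]
[ 0.4206 -0.1683  0.0196]
```

```bash
cat >> h.py <<'E'
def rect(W,mask,name):
    mask=mask&(W[...,2]<.12)
    n,l,s,c=cv2.connectedComponentsWithStats(mask.astype(np.uint8)); k=1+np.argmax(s[1:,4]); m=l==k
    pts=W[m]; r=cv2.minAreaRect(pts[:,:2].astype(np.float32)*1000)
    print(name,m.sum(),'z',np.percentile(pts[:,2],[5,50,95]).round(4),'rect',np.round(r[0],1),np.round(r[1],1),round(r[2],2),'mean',(pts.mean(0)*1000).round(1))
    return m
U,V=np.meshgrid(np.arange(640),np.arange(400))
E
python3 - <<'E'
from h import *
p=grab_frame('top');W=world(p);hsv=cv2.cvtColor(p['image'],cv2.COLOR_RGB2HSV);Z=W[...,2]
roi=(U>410)&(U<485)&(V>105)&(V<195)
rect(W,roi&(Z>.012),'bed all');rect(W,roi&(Z>.0335)&(Z<.045)&(V<137),'lip');rect(W,roi&(Z>.061),'grip')
rect(W,roi&(hsv[...,0]>75)&(hsv[...,0]<105)&(hsv[...,1]>120),'teal')
roi=(U>155)&(U<250)&(V>135)&(V<240)
rect(W,roi&(Z>.015),'tray all');rect(W,roi&(Z<.012)&(hsv[...,1]<60),'floor')
roi=(U>290)&(U<365)&(V>140)&(V<230)
rect(W,roi&(Z>.012),'redbed');rect(W,roi&(Z>.061),'redgrip')
from scipy.spatial.transform import Rotation as R
o=get_obs();print(R.from_quat(o['ee_rot']).as_matrix().round(4))
E
```

```text
bed all 3782 z [0.018  0.0285 0.0452] rect [ 614.9 -285.5] [171.4 122. ] 1.88 mean [ 615.2 -282.5   30.5]
lip 1129 z [0.0357 0.0387 0.0418] rect [ 673.7 -283.6] [ 53.3 122.1] 2.35 mean [ 673.6 -282.7   38.7]
grip 150 z [0.0641 0.0675 0.0711] rect [ 605.7 -283.2] [39.6 19.3] 1.3 mean [ 604.9 -282.2   67.6]
teal 921 z [0.0253 0.0286 0.0321] rect [ 611.8 -285.6] [91.3 80.1] 89.41 mean [ 610.9 -282.5   28.7]
tray all 859 z [0.0168 0.0283 0.0321] rect [518.7 296.7] [170.2 151.1] 13.43 mean [521.2 301.   26.9]
floor 3869 z [0.0018 0.0049 0.0083] rect [519.6 299.6] [159.4 138.2] 13.53 mean [519.2 300.3   5. ]
redbed 3751 z [0.0182 0.0283 0.0418] rect [524.8   2.7] [170.6 120. ] 4.04 mean [524.6   3.   30.2]
redgrip 141 z [0.0643 0.0677 0.0706] rect [508.8  -0.9] [39.  17.8] 3.23 mean [508.8  -1.   67.5]
[[ 9.207e-01  3.902e-01  1.000e-04]
 [ 3.902e-01 -9.207e-01 -1.000e-04]
 [ 0.000e+00  1.000e-04 -1.000e+00]]
```

```bash
cat >> h.py <<'E'
from scipy.spatial.transform import Rotation as R
def go(x,y,z,yaw,cmd=None):
    o=get_obs();P=o['position'];M=R.from_quat(o['ee_rot'])
    a=np.radians(yaw);T=R.from_matrix(np.array([[np.cos(a),np.sin(a),0],[np.sin(a),-np.cos(a),0],[0,0,-1]]).astype(float))
    print('cm',(M.inv().apply(np.array([x,y,z])-P)*100).round(2),'rot',(M.inv()*T).as_rotvec().round(4))
E
python3 - <<'E'
from h import *
go(.6055,-.2827,.15,2)
E
```

```text
cm [ 44.72 -15.35   8.13] rot [ 1.000e-04 -0.000e+00  3.659e-01]
```

Call:
{"name": "play_rows", "arguments": {
  "commands": [8.5,22.4,-7.7,4.1,0,0,0.2,8.5,44.7,-15.35,8.1,0,0,0.366,8.5,44.7,-15.35,8.1,0,0,0.366,8.5,44.7,-15.35,8.1,0,0,0.366,8.5,44.7,-15.35,8.1,0,0,0.366,8.5,44.7,-15.35,8.1,0,0,0.366,8.5,44.7,-15.35,8.1,0,0,0.366,8.5,44.7,-15.35,8.1,0,0,0.366,8.5,44.7,-15.35,8.1,0,0,0.366,8.5,44.7,-15.35,8.1,0,0,0.366,8.5,44.7,-15.35,8.1,0,0,0.366,8.5,44.7,-15.35,8.1,0,0,0.366],
  "newtons": 40
}}

```text
time_s: 1.85
position: [0.6058, -0.2815, 0.1499]
ee_rot: [1.0, 0.019, -0.0, -0.0]
ft_force: [-0.5, -0.3, 0.0]
gripper_width: 0.995
```

Call:
{"name": "play_rows", "arguments": {
  "commands": [8.5,0,0,0,0,0,0,8.5,0,0,0,0,0,0]
}}

```text
time_s: 2.05
position: [0.6038, -0.2856, 0.1507]
ee_rot: [1.0, 0.015, -0.0, 0.001]
ft_force: [-0.4, -0.8, 0.0]
gripper_width: 0.996
```

Run:
```python
from h import *
p=grab_frame('wrist');save(p,'wrist1');W=world(p);Z=W[...,2]
hsv=cv2.cvtColor(p['image'],cv2.COLOR_RGB2HSV)
print(get_obs()['position'],get_obs()['ee_rot'])
print([(d['extent'],d['score']) for d in look_for(p,'teal_stencil')])
near=(np.hypot(W[...,0]-.62,W[...,1]+.283)<.12)&(p['z_map']>0)
rect(W,near&(Z>.058)&(Z<.08),'grip')
rect(W,near&(hsv[...,0]>75)&(hsv[...,0]<105)&(hsv[...,1]>120)&(Z<.035),'teal')
rect(W,near&(Z>.034)&(Z<.044)&(W[...,0]>.64),'lip')
go(.6055,-.2827,.034,2)
```

```text
[ 0.60392421 -0.28533443  0.15064436] [ 9.99879221e-01  1.55271032e-02 -1.39907553e-04  6.57819437e-04]
[([278.8, 150.4, 100.0, 77.2], 0.75)]
grip 1015 z [0.0656 0.0686 0.0698] rect [ 606. -285.] [39.3 18. ] 1.18 mean [ 607.6 -284.6   68.2]
teal 5102 z [0.0278 0.029  0.0301] rect [ 609.2 -284.7] [74.4 87.9] 0.14 mean [ 613.4 -284.7   29. ]
lip 8936 z [0.0378 0.0389 0.0403] rect [ 673.2 -284.8] [ 52.2 120.1] 2.28 mean [ 674.2 -284.8   39. ]
cm [ 0.14 -0.23 11.67] rot [ 0.001   0.     -0.0033]
```

View pics/wrist1.png

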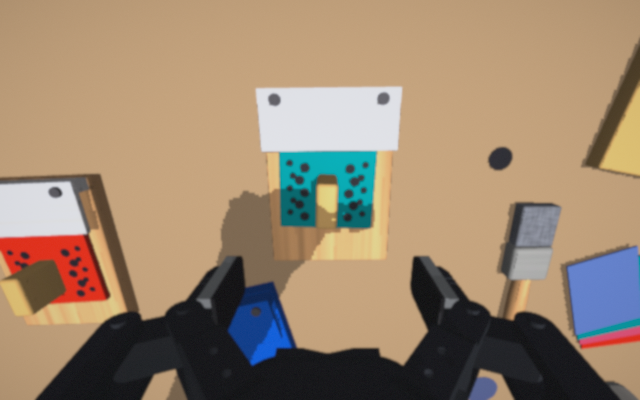

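The wrist picture shows the teal plate and grip at about (326,200) in a wooden bed with a metal lip (260–400, 88–260). The blue look-alike is at (255,320) and the red stencil at (50,270). The teal one fits the description.

Call:
{"name": "play_rows", "arguments": {
  "commands": [8.5,0,0,1,0,0,0,8.5,0,0.1,3,0,0,0,8.5,0,0.1,5,0,0,0,8.5,0,0.1,6,0,0,0,8.5,0,0.1,6,0,0,0,8.5,0,0.1,6,0,0,0,8.5,0,0.1,6,0,0,0]
}}

```text
time_s: 2.85
position: [0.6063, -0.2842, 0.0916]
ee_rot: [1.0, 0.017, 0.001, 0.0]
ft_force: [0.3, 0.4, 0.1]
gripper_width: 0.996
```

Run:
```python
from h import *
p=grab_frame('wrist');save(p,'wrist2');W=world(p);Z=W[...,2]
for i in range(3):
  o=get_obs();print(o['position'],o['qvel'].round(3).tolist());grab_frame('top')
near=(np.hypot(W[...,0]-.62,W[...,1]+.283)<.12)&(p['z_map']>0)
rect(W,near&(Z>.058)&(Z<.08),'grip')
go(.6055,-.284,.034,2)
```

```text
[ 0.60640529 -0.28412038  0.09169185] [-0.002, 0.0, 0.001, 0.003, -0.001, 0.003, 0.0]
[ 0.60628245 -0.28418048  0.09165884] [-0.001, -0.0, -0.002, 0.003, 0.001, -0.001, -0.001]
[ 0.60616839 -0.28406208  0.09152647] [-0.002, 0.003, 0.002, 0.004, 0.001, 0.001, -0.001]
grip 1697 z [0.064  0.0686 0.0697] rect [ 605.9 -284.7] [39.8 18. ] 0.04 mean [ 608.3 -284.6   68.1]
cm [-0.06 -0.    5.73] rot [ 0.0007 -0.0016 -0.    ]
```

View pics/wrist2.png

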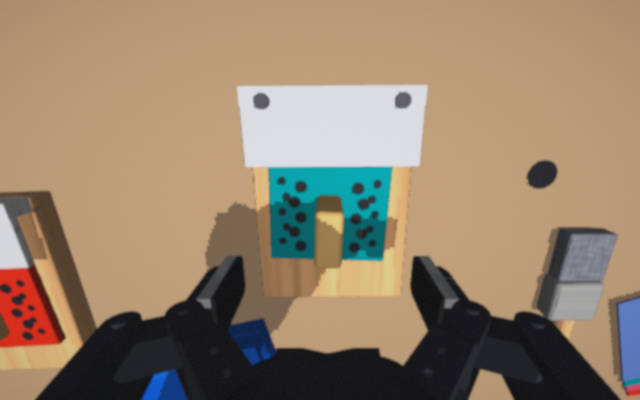

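Call:
{"name": "play_rows", "arguments": {
  "commands": [8.5,0,0,2,0,0,0,8.5,0,0,4,0,0,0,8.5,0,0,5.2,0,0,0,8.5,0,0,5.7,0,0,0,8.5,0,0,5.7,0,0,0,8.5,0,0,5.7,0,0,0,5,0,0,5.7,0,0,0,3,0,0,5.7,0,0,0]
}}

```text
time_s: 3.85
position: [0.6061, -0.284, 0.0343]
ee_rot: [1.0, 0.017, 0.001, 0.0]
ft_force: [0.4, 0.5, 0.5]
gripper_width: 0.691
```

Call:
{"name": "play_rows", "arguments": {
  "commands": [2.2,0,0,0,0,0,0,2.0,0,0,0,0,0,0,1,0,0,0,0,0,0,0,0,0,0,0,0,0,0,0,0,0,0,0,0,0,0,0,0,0,0,0,0,0,0,0,0,0,0,0,0,0,0,0,0,0],
  "newtons": 40
}}

```text
time_s: 4.65
position: [0.6056, -0.2841, 0.0336]
ee_rot: [1.0, 0.017, 0.0, 0.0]
ft_force: [-0.1, -0.7, 2.3]
gripper_width: 0.206
```

Run:
```python
from h import *
p=grab_frame('wrist');save(p,'wrist3');o=get_obs();print(o['position'],o['ft_force'],o['wrist_torque'],o['gripper_width'],R.from_quat(o['ee_rot']).as_matrix().round(4))
```

```text
[ 0.60557965 -0.28407915  0.03362001] [-1.08776046 -1.25184955  3.41743788] [-0.08779845  0.03773114  0.00842063] 0.20511226993139656 [[ 9.994e-01  3.460e-02  6.000e-04]
 [ 3.460e-02 -9.994e-01 -5.000e-04]
 [ 6.000e-04  5.000e-04 -1.000e+00]]
```

View pics/wrist3.png

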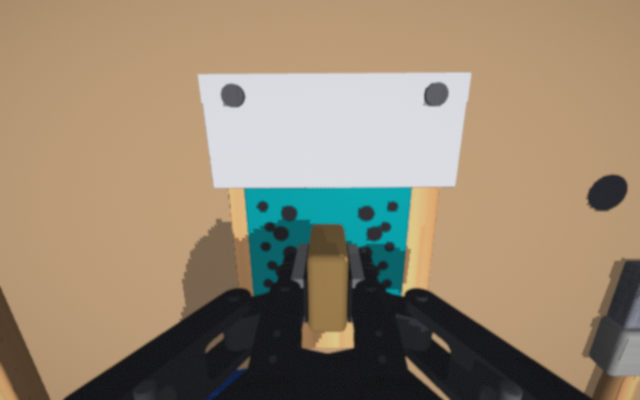

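Fingers closed on the grip (17.5 mm). Slide along −x, 5 cm.

Call:
{"name": "play_rows", "arguments": {
  "commands": [0,-0.4,0,0,0,0,0,0,-1,0,0,0,0,0,0,-1.7,0,0,0,0,0,0,-2.4,0,0,0,0,0,0,-3.1,0,0,0,0,0,0,-3.8,0,0,0,0,0,0,-4.5,0,0,0,0,0,0,-5,0,0,0,0,0,0,-5,0,0,0,0,0,0,-5,0,0,0,0,0,0,-5,0,0,0,0,0]
}}

```text
time_s: 5.8
position: [0.5543, -0.2858, 0.0336]
ee_rot: [1.0, 0.017, -0.001, -0.0]
ft_force: [-1.2, 1.3, 6.6]
gripper_width: 0.206
```

Run:
```python
from h import *
p=grab_frame('wrist');save(p,'wrist4');o=get_obs();print(o['position'],o['ft_force'],o['gripper_width'])
p=grab_frame('scene');im=p['image'];cv2.imwrite('pics/scene4.png',cv2.resize(im[120:270,80:320],None,fx=3,fy=3)[...,::-1])
```

```text
[ 0.55423421 -0.28585747  0.03360961] [-1.33033423  0.61630119  7.6179169 ] 0.209317631844315
```

View pics/wrist4.png

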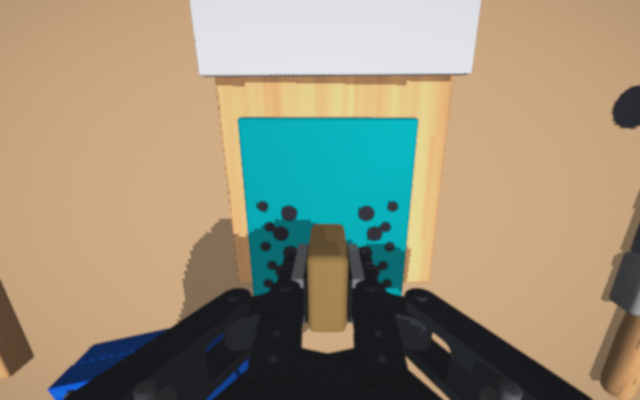

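View pics/scene4.png

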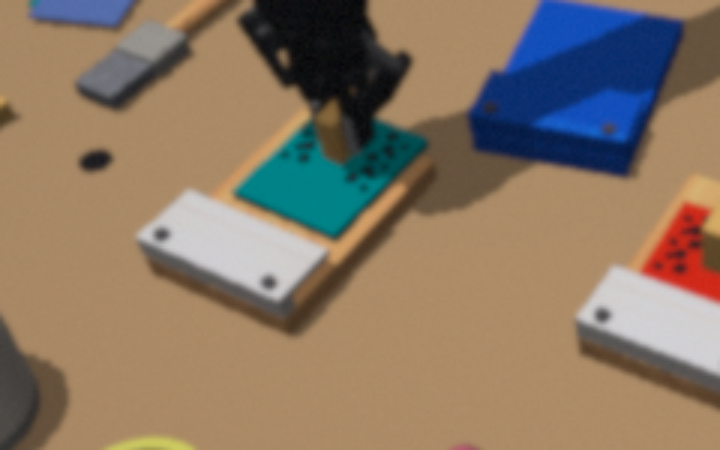

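The wrist picture shows the plate's rear edge (row 118) well clear of the lip edge (row 75), with bare wood between them. Lift.

Call:
{"name": "play_rows", "arguments": {
  "commands": [0,0,0,-0.3,0,0,0,0,0,0,-1,0,0,0,0,0,0,-2.2,0,0,0,0,0,0,-4,0,0,0,0,0,0,-6.5,0,0,0,0,0,0,-9,0,0,0,0,0,0,-11.5,0,0,0,0,0,0,-13,0,0,0,0,0,0,-14,0,0,0,0,0,0,-14,0,0,0,0,0,0,-14,0,0,0]
}}

```text
time_s: 7.0
position: [0.5546, -0.2851, 0.1723]
ee_rot: [1.0, 0.017, -0.001, -0.0]
ft_force: [0.8, -0.1, -1.8]
gripper_width: 0.207
```

Run:
```python
from h import *
p=grab_frame('wrist');save(p,'wrist5');W=world(p);Z=W[...,2];o=get_obs();print(o['position'],o['ft_force'],o['wrist_torque'],o['gripper_width'])
hsv=cv2.cvtColor(p['image'],cv2.COLOR_RGB2HSV)
m=(hsv[...,0]>75)&(hsv[...,0]<105)&(hsv[...,1]>120)&(U>200)&(U<460)&(V<300)&(p['z_map']>0)
# relative to tool frame
T=R.from_quat(o['ee_rot']);P=T.inv().apply(W[m]-o['position'])
ok=np.abs(P[:,2])<.05;P=P[ok];A=np.c_[P[:,:2],np.ones(len(P))];c=np.linalg.lstsq(A,P[:,2],rcond=None)[0]
print('plane slopes deg',np.degrees(c[:2]),'offset mm',c[2]*1000, 'x',np.percentile(P[:,0],[1,99]),'y',np.percentile(P[:,1],[1,99]))
print(cv2.minAreaRect((P[:,:2]*1000).astype(np.float32)))
```

```text
[ 0.554236   -0.28499582  0.17169418] [ 0.63332911  0.61812504 -1.18309731] [-0.02600015  0.03945847  0.04352744] 0.20442084618271614
plane slopes deg [ 0.5205734  -0.07012308] offset mm 3.6683591917059726 x [-0.02121673  0.07444378] y [-0.04360554  0.04329393]
((23.296632766723633, -0.36873626708984375), (103.474365234375, 89.29949188232422), 0.24051044881343842)
```

View pics/wrist5.png

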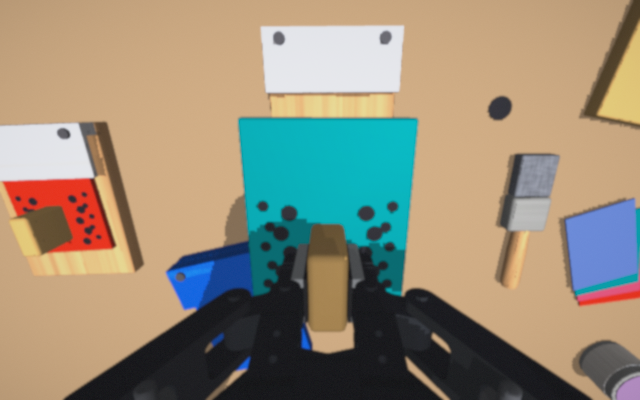

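Run:
```python
from h import *
go(.4999,.2938,.172,13.45)
```

```text
cm [ -3.42 -58.03   0.06] rot [-0.0016  0.0026 -0.1999]
```

Call:
{"name": "play_rows", "arguments": {
  "commands": [0,-0.1,-1,0,0,0,0,0,-0.2,-3,0,0,0,0,0,-0.3,-6,0,0,0,0,0,-0.6,-10,0,0,0,0,0,-0.8,-14,0,0,0,0,0,-1.1,-18,0,0,0,0,0,-1.3,-22,0,0,0,0,0,-1.5,-26,0,0,0,0,0,-1.8,-30,0,0,0,0,0,-2,-34,0,0,0,0,0,-2.2,-38,0,0,0,0,0,-2.5,-42,0,0,0,0]
}}

```text
time_s: 8.25
position: [0.5142, 0.1354, 0.1724]
ee_rot: [1.0, 0.018, -0.001, 0.0]
ft_force: [0.2, -0.2, -1.8]
gripper_width: 0.207
```

Call:
{"name": "play_rows", "arguments": {
  "commands": [0,-0.2,-4,0,0,0,-0.02,0,-0.4,-8,0,0,0,-0.05,0,-0.6,-11,0,0,0,-0.09,0,-0.8,-13.5,0,0,0,-0.13,0,-0.9,-15,0,0,0,-0.16,0,-0.9,-15.7,0,0,0,-0.19,0,-0.9,-16,0,0,0,-0.2,0,-0.9,-16,0,0,0,-0.2,0,-0.9,-16,0,0,0,-0.2,0,-0.9,-16,0,0,0,-0.2,0,-0.9,-16,0,0,0,-0.2]
}}

```text
time_s: 9.35
position: [0.5016, 0.2919, 0.1733]
ee_rot: [0.993, 0.116, 0.0, 0.0]
ft_force: [-0.5, -0.3, -0.2]
gripper_width: 0.202
```

Run:
```python
from h import *
p=grab_frame('wrist');save(p,'wrist6');p=grab_frame('scene');save(p,'scene6');p=grab_frame('wrist');o=get_obs();print(o['position'],o['ft_force'],o['gripper_width'],R.from_quat(o['ee_rot']).as_matrix().round(4).tolist())
go(.4999,.2938,.04,13.45)
W=world(p);near=(np.hypot(W[...,0]-.52,W[...,1]-.3)<.13)&(p['z_map']>0);Z=W[...,2]
hsv=cv2.cvtColor(p['image'],cv2.COLOR_RGB2HSV)
rect(W,near&(Z>.023)&(Z<.037)&(hsv[...,1]<80),'rim')
```

```text
[0.50130726 0.29261435 0.17334185] [ 0.19831849  0.02659057 -1.53871236] 0.20661601740104 [[0.9727, 0.2321, 0.0001], [0.2321, -0.9727, -0.0001], [0.0001, 0.0001, -1.0]]
cm [-0.11 -0.15 13.33] rot [ 0.0001 -0.0001 -0.0005]
rim 1472 z [0.0248 0.0304 0.0318] rect [586.1 311.8] [ 30.1 150. ] 13.04 mean [594.2 313.1  29.8]
```

View pics/wrist6.png

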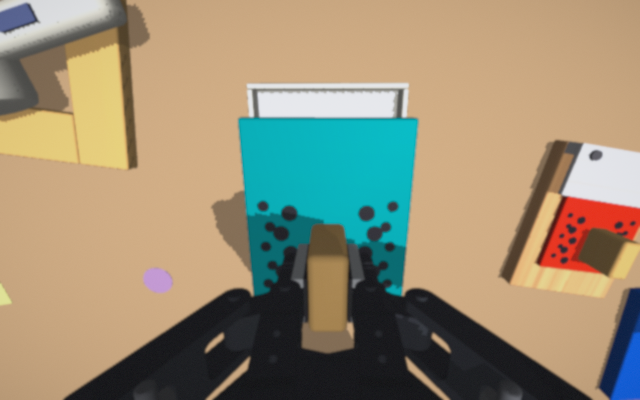

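View pics/scene6.png

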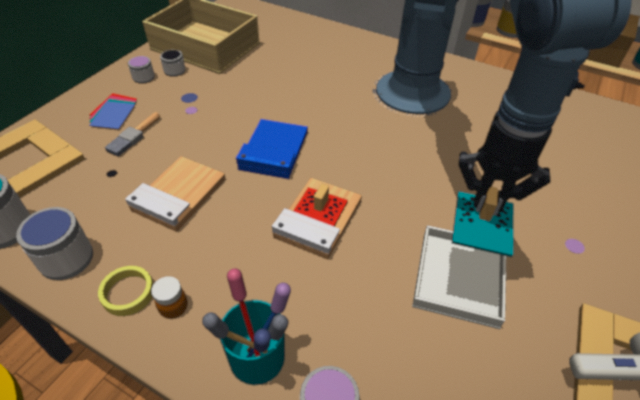

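Call:
{"name": "play_rows", "arguments": {
  "commands": [0,-0.1,-0.1,1,0,0,0,0,-0.1,-0.1,3,0,0,0,0,-0.1,-0.1,5.5,0,0,0,0,-0.1,-0.1,8,0,0,0,0,-0.1,-0.1,10,0,0,0,0,-0.1,-0.1,11,0,0,0,0,-0.1,-0.1,11.5,0,0,0,0,-0.1,-0.1,11.5,0,0,0,0,-0.1,-0.1,11.5,0,0,0]
}}

```text
time_s: 10.4
position: [0.5008, 0.2943, 0.0592]
ee_rot: [0.993, 0.117, 0.001, -0.0]
ft_force: [0.3, 0.8, -1.8]
gripper_width: 0.204
```

Run:
```python
from h import *
p=grab_frame('wrist');save(p,'wrist7');o=get_obs();print(o['position'],o['ft_force'])
W=world(p);near=(np.hypot(W[...,0]-.52,W[...,1]-.3)<.13)&(p['z_map']>0);Z=W[...,2]
hsv=cv2.cvtColor(p['image'],cv2.COLOR_RGB2HSV)
rect(W,near&(Z>.023)&(Z<.037)&(hsv[...,1]<80),'rim')
teal=(hsv[...,0]>75)&(hsv[...,0]<105)&(hsv[...,1]>120)
rect(W,near&teal,'teal')
```

```text
[0.50092495 0.29443996 0.05950079] [ 0.38257139  0.74648217 -0.81667405]
rim 8240 z [0.0243 0.0303 0.0317] rect [529.1 298.3] [147.1 150.2] 13.31 mean [558.8 304.5  29.5]
teal 21980 z [0.0535 0.0545 0.0556] rect [523.4 300. ] [102.4  89. ] 13.08 mean [538.7 303.6  54.7]
```

View pics/wrist7.png

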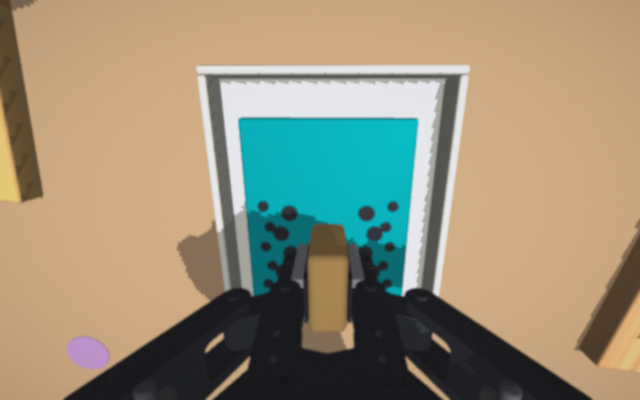

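The plate is centred inside the tray walls. Lowering slowly.

Call:
{"name": "play_rows", "arguments": {
  "commands": [0,0,0,0.7,0,0,0,0,0,0,1.5,0,0,0,0,0,0,2.3,0,0,0,0,0,0,3,0,0,0,0,0,0,3.4,0,0,0,0,0,0,3.7,0,0,0,0,0,0,3.8,0,0,0,0,0,0,3.8,0,0,0,0,0,0,3.8,0,0,0]
}}

```text
time_s: 11.35
position: [0.5002, 0.294, 0.0206]
ee_rot: [0.993, 0.117, 0.0, -0.0]
ft_force: [-0.0, -1.1, -0.8]
gripper_width: 0.203
```

Call:
{"name": "play_rows", "arguments": {
  "commands": [0,0,0,0.1,0,0,0,0,0,0,0.2,0,0,0,0,0,0,0.2,0,0,0]
}}

```text
time_s: 11.65
position: [0.5003, 0.2939, 0.0186]
ee_rot: [0.993, 0.117, 0.0, -0.0]
ft_force: [-0.4, 0.7, -0.0]
gripper_width: 0.204
```

Call:
{"name": "play_rows", "arguments": {
  "commands": [0,0,0,0.1,0,0,0,0,0,0,0.1,0,0,0]
}}

```text
time_s: 11.85
position: [0.5003, 0.2939, 0.0186]
ee_rot: [0.993, 0.117, 0.0, 0.0]
ft_force: [-2.4, -2.0, 5.5]
gripper_width: 0.206
```

Contact with the floor: z stopped at 0.0186 and the force rose to 5.5 N. Release.

Call:
{"name": "play_rows", "arguments": {
  "commands": [2.2,0,0,0,0,0,0,3,0,0,0,0,0,0,4,0,0,0,0,0,0,5,0,0,0,0,0,0,5,0,0,0,0,0,0,5,0,0,0,0,0,0]
}}

```text
time_s: 12.45
position: [0.5, 0.2937, 0.0172]
ee_rot: [0.993, 0.117, -0.0, 0.0]
ft_force: [0.5, 0.5, -0.6]
gripper_width: 0.589
```

Run:
```python
from h import *
p=grab_frame('wrist');save(p,'wrist8');o=get_obs();print(o['position'],o['ft_force'],o['gripper_width'])
```

```text
[0.49992633 0.29373122 0.01719799] [-0.13560656 -0.16450134  0.28569661] 0.5845080848106616
```

View pics/wrist8.png

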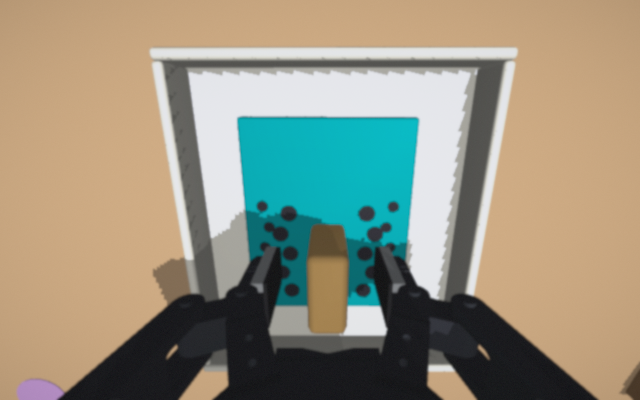

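The fingers are clear on both sides of the grip and the plate lies on the floor. Retreat upward.

Call:
{"name": "play_rows", "arguments": {
  "commands": [5,0,0,-0.6,0,0,0,5,0,0,-2,0,0,0,5,0,0,-4.5,0,0,0,5,0,0,-8,0,0,0,5,0,0,-12,0,0,0,5,0,0,-16,0,0,0,5,0,0,-19,0,0,0,5,0,0,-20,0,0,0,5,0,0,-20,0,0,0,5,0,0,-20,0,0,0]
}}

```text
time_s: 13.5
position: [0.4992, 0.2931, 0.2163]
ee_rot: [0.993, 0.117, -0.001, 0.0]
ft_force: [-0.4, -0.0, -1.1]
gripper_width: 0.588
```

Run:
```python
from h import *
p=grab_frame('wrist');save(p,'wrist9');o=get_obs();print(o['position'],o['ft_force'],o['time_s'])
W=world(p);near=(np.hypot(W[...,0]-.52,W[...,1]-.3)<.13)&(p['z_map']>0);Z=W[...,2]
hsv=cv2.cvtColor(p['image'],cv2.COLOR_RGB2HSV)
m=rect(W,near&(hsv[...,0]>75)&(hsv[...,0]<105)&(hsv[...,1]>100)&(Z<.03),'teal')
P=W[m];c=np.linalg.lstsq(np.c_[P[:,:2],np.ones(len(P))],P[:,2],rcond=None)[0];print('tilt deg',np.degrees(c[:2]))
rect(W,near&(Z>.045)&(Z<.06),'grip')
p=grab_frame('scene');save(p,'scene9')
p=grab_frame('top');W=world(p);roi=(U>290)&(U<365)&(V>140)&(V<230);rect(W,roi&(W[...,2]>.061),'redgrip')
```

```text
[0.49876119 0.29282114 0.21540402] [ 0.50312793 -0.62154231 -0.4527579 ] 13.55
teal 5652 z [0.0127 0.0139 0.0152] rect [520.1 298.5] [106.9  88. ] 13.43 mean [527.2 300.3  14. ]
tilt deg [-0.06884985 -0.03115306]
grip 594 z [0.0511 0.0536 0.0548] rect [500.6 293.8] [39.4 17.8] 12.89 mean [501.4 294.2  53.4]
redgrip 142 z [0.0645 0.0679 0.0703] rect [508.5  -0.8] [38.4 17.9] 1.99 mean [508.6  -0.9  67.7]
```

View pics/wrist9.png

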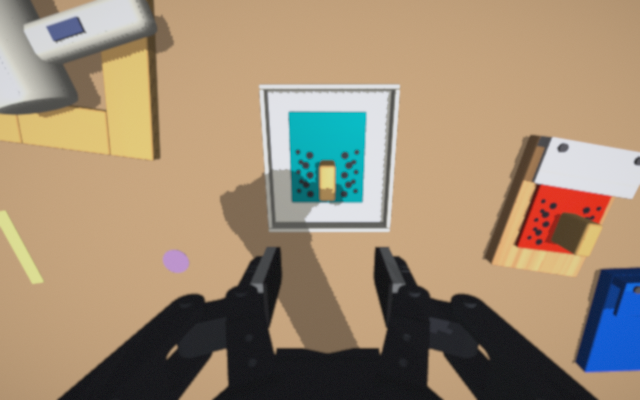

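View pics/scene9.png

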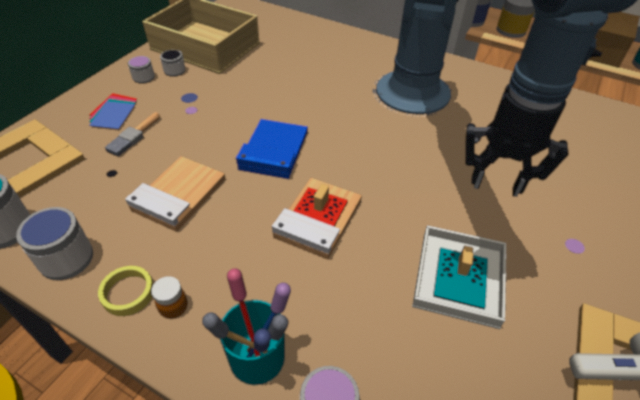

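The teal plate lies flat in the tray at (327,157) in the wrist picture, with its top at z ≈ 14 mm and the grip upward. The red stencil has not moved.

```bash
python3 -c "
from plant import *
print(job_done())"
```

```text
the job is handed in; nothing more can be done
None
```

The teal stencil is lying flat, grip upward, on the floor of the rinse tray, and I handed the job in at about 13.7 s. I gripped it by its wooden bar, slid it 5 cm forward until it was clear of the lip, then lifted it. I lowered it until it touched the tray floor at about 5 N before letting go, then raised the gripper about 20 cm.

- **Placing:** The top of the plate is at z ≈ 14 mm, where about 13 mm is expected on the floor. Its tilt is under 0.1°, and it sits centred in the tray to within about 2 mm.
- **Red stencil:** It did not move; its grip is within 0.5 mm of where it started. The blue look-alike bed was not touched.
- **Disagreements:** The top and wrist cameras differed by about 2 mm sideways, which is within the stated calibration. No check failed.

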